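# Clamp two glued cushion blocks in the packing bench's ratchet jig and keep the squeeze on

## Task

Stand the loose honeycomb cushion block in the gluing jig, square in front of the block that already stands against the stop and with its sides flush with it, and let go of it. Then pump the clamp's trigger against its hand grip until the rubber pad has pushed the two blocks tight together against the stop, pressing firmly but not so hard that the honeycomb is crushed. Finish still squeezing the trigger, with the pad pressing, and leave the other things on the bench where they are.

Things in the scene. Friction and masses are not known exactly. Their poses are not given: they have to be found in the camera images.
- jig: Gluing jig: plywood board 325 x 110 x 12 mm fixed to the bench, ratchet clamp at one end, wooden stop (90 mm wide, 66 mm above the board) at the other. Origin on the bench under the clamp's hand grip; +x is the way the clamp pushes, z up. Board x = -95 to 230 mm, stop face x = 199 mm. Grey clamp head x = -22 to 62 mm, 36 mm wide, 103 mm above the bench at most. The blocks stand on the board.
- fixed_grip (a point): Point on the axis of the clamp's fixed hand grip, 142 mm above the bench; axes as the jig. The grip is an upright black bar, 26 mm along x, 30 mm along y, from 96 to 162 mm above the bench; it never moves. The trigger is in front of it (+x). At this height grip and blade together span 54 mm let go, 41 mm fully squeezed.
- trigger (a joint): Angle of the trigger lever (rad): 0 let go (sprung), 0.28 fully squeezed, blade upright, 4 mm from the grip. Squeezing draws its top back (-x). A full squeeze drives the bar 8 mm (the first up to 11); let it right out to take the next notch. When the blocks stop the pad the trigger stiffens part-way: 20 N on the blade gives about 23 N at the pad, 30 N about 33 N; squeezed home it crushes.
- trigger_blade: Upper arm of the trigger: a straight black blade 11 mm thick, 24 mm wide, from 4 to 62 mm from the lever's axis (top about 161 mm above the bench). Origin on the lever's level axis, 22.5 mm in front of the hand grip's axis and 100 mm above the bench; the frame turns with the lever. Its spring alone wants 4 to 6 N at the point trigger_pad.
- trigger_pad (a point): Point inside the trigger blade on its centre line, 45 mm from the lever's axis, where it is squeezed; the blade's front face is 5.5 mm in front of it. Let go it lies 35 mm in front of the grip's axis and 144 mm above the bench; fully squeezed 22.5 mm in front.
- push_bar (a joint): Advance of the notched steel bar towards the stop (m), 0 fully back, at most 0.06. It stays where it is pumped to; the blocks are tight and the pad touches at about 0.0195. The notches are 8 mm apart, so when the trigger is let go under load the bar springs back to the last notch and the pressure is lost: keep the trigger squeezed to keep pressing.
- pad: Soft rubber pad on the front end of the bar, 30 mm diameter, axis 42 mm above the bench on the jig's centre line. Origin at the centre of its face, 99.5 mm in front of the jig's origin when the bar is fully back. The rubber gives 1 mm for every 10 N. Good clamping is 10 to 35 N; above 40 N the honeycomb is crushed.
- block_loose_centre (a point): Centre of the loose honeycomb-board block standing on the bench to one side of the jig: 40 mm along its x, 50 mm along y, 60 mm high, about 70 g, brown, open cells on top. In the jig its x lies along the jig's x (either way round): it is held by its 50 mm width, fingers at the jig's sides.
- block_set_centre (a point): Centre of the second block of the same kind (40 x 50 x 60 mm), which already stands in the jig against the stop, its 50 mm width across the jig, up to 5 mm off the centre line; axes as the jig.
- glue_bottle: White glue bottle, 52 mm diameter, 125 mm high, upright on the bench; origin at its foot. Leave alone.
- tape_dispenser: Hand tape dispenser with a roll, 150 x 60 mm, 100 mm high; origin under its middle. Leave alone.
- scanner: Hand-held barcode scanner lying on its side, about 90 x 150 mm, 36 mm high; origin under the back end of its head. Leave alone.
Mind the look-alikes: they are no part of the job. What is shaped like the part that bears block_set_centre but blue is not meant.

How it is judged:
By the outcome, as a careful person would: the job done as asked, in the order asked, and still so for the second after the job is handed in, while the arm keeps its last pose, push and grip.
It also fails if it takes over 45 s, if anything falls off the work surface, if the arm or the gripper's body presses on something with over 40 N, if the wrist force passes 120 N, or if a joint passes its speed limit or range.

## Robot

A 6-joint arm with a two-finger parallel gripper is mounted at the origin on the work surface. World frame = base frame: x ahead of the robot, y to its left, z up, the work surface at z = 0. Lengths are in m, angles in degrees, forces in N, time in s.
With the tool pointing down it reaches from about 0.35 to 0.775 m from the base axis. Payload 5.5 kg.
Tool frame: the origin (TCP) lies between the finger pads; the fingertips stand 8 mm ahead of it and the grasp point (between the pads) lies 11 mm behind it; z points along the fingers, y is the direction in which the jaws open and shut (so a half turn about z gives the same grasp; the last joint's range is limited). The gripper opens to 85 mm and grips with 20 to 120 N. Pads are 22 mm wide; open, the fingers measure 114 mm over their backs; the gripper's body (76 mm by 85 mm) begins 54 mm behind the grasp point. The pads swing forward as they close: fully open they stand 13 mm farther back than shut.
Start: joints at [58.064, 17.945, 2.641, 74.691, 0, 82.002], TCP at [0.233, 0.526, 0.239] pointing down, gripper open.
Joint ranges: [-158.12, 158.12], [-49.38, 96.58], [-58.88, 72.47], [-126.05, 133.96], [-84.25, 85.87], [-180, 180]. Speed limits (degrees/s): [147.25, 147.25, 180, 180, 180, 180].

## Interface

Orientations are given as a 3x3 rotation matrix whose columns are the frame's x, y, z axes.
In Python, from cell import manip gives the robot as it stands. The module is installed in compiled form; this text tells all that it offers.
- The arm moves only by the tool servo_tool, never from a script. Its arguments are lists of equal length, an entry for each row: "gripper": the closure, from 0 (fully open) to 1 (shut); "translation": the shift along the world's x, y, z in mm, a list of three; "dr": the turn, a rotation vector about the world's x, y, z in degrees, a list of three. A call has 1 to 20 rows; each row is the pose to reach, as a shift and turn from the pose commanded when the call began; what a row does not reach only later rows make up. A row lasts 1/8 s, in which the tool goes at most 62.5 mm and 10.7 degrees, less where a joint would pass 70% of its speed; a pose out of reach is approached as far as the arm can. A call with a gripper value outside its range is refused whole. The fingers move at their own pace and stop on an object; the grip force is fixed at half the most. Time passes only in rows, so rows that repeat a pose let the fingers close. It gives the time, the measured TCP pose, the force and the opening at its end, in the units of the state.
- manip.observe(): the state, without advancing time (a new reading comes with each control period).
- manip.snapshot(name): name is "side" or "top"; returns a dict with "image" (400x640x3 uint8, red, green, blue), "range_z" (400x640 float32, m along the optical axis (not along the pixel's ray), 0 where there is no reading), "fx", "fy", "cx", "cy" (pixels), "R" (3x3) and "t" (3): a world point X has camera coordinates R X + t. Camera axes: x right, y down, z forward; pixel columns grow to the right and rows downward; lengths in m; the calibration is good to about 2 mm. A picture is of the moment at which its call begins.
- manip.job_done(): hands the job in, once; it reports no verdict.
Trained networks look in a picture, given as the dict that the camera call returned (one of the last four; its "shot" number tells which), for a name from the list of things; names that differ only in an ending like _2 or _b are one class to them, and where a whole thing is asked for, a point or a joint stands for the part that bears it (a point fixed in the world has none). Each returns a list of dicts, best first, with "conf" (0 to 1); they miss things now and then, are a little off and sometimes report something else, mostly with a low value. They report only what shows in the picture. A call takes as long as a camera call. They do not tell look-alikes from the thing itself.
- manip.cut_out(picture, query): "pixels" (400x640 bool, what is visible of it) and "point" ([column, row] in pixels, amid what is visible of it).
- manip.mark_of(picture, query): "point" ([column, row] in pixels: a listed point, or the origin of a listed thing).
The state is a dict: "t": time; "joints": joint angles; "joint_velocities": joint speeds; "joint_efforts": joint torques, N m; "position": TCP position; "tcp_rot": TCP orientation; "wrist_force": force on the tool from outside, world axes, zero at the start; "torque": the same for the moment, N m; "grip_width": opening from 0.0 (shut) to 1.0 (fully open).
Only numpy, scipy, OpenCV 4.12 (cv2) and the standard library are available. Lean on these libraries where they do the work, as an engineer would, in place of code of your own. Each camera call takes 0.05 s, during which the arm holds its last target.

## Working session

There is one attempt and no reset: what is moved stays moved. The work goes in short steps, Python scripts to look and compute and a tool call to move; the robot and the scene stay as the last step left them, time stands still between calls to the robot, and variables do not carry over. Pictures are saved under pics/ and viewed, and the job is handed in when it is done.

Besides the shell and the picture viewer there is one more tool, called after "Call:" by a JSON object that holds its "fn" and its "kwargs". servo_tool: Moves the arm, as the interface text tells. Its arguments: {"type":"object","properties":{"gripper":{"type":"array","items":{"type":"number"}},"translation":{"type":"array","items":{"type":"array","items":{"type":"number"}}},"dr":{"type":"array","items":{"type":"array","items":{"type":"number"}}}},"required":["gripper","translation","dr"]}

```bash
mkdir -p pics; cat > h.py <<'E'
import numpy as np, cv2
from cell import manip
def save(s,name,pts=()):
    im=cv2.cvtColor(s["image"],cv2.COLOR_RGB2BGR).copy()
    for p in pts: cv2.drawMarker(im,(int(round(p[0])),int(round(p[1]))),(0,0,255),cv2.MARKER_CROSS,10,1)
    cv2.imwrite("pics/"+name,im)
def cloud(s):
    z=s["range_z"]; v,u=np.mgrid[0:400,0:640]
    c=np.stack([(u-s["cx"])/s["fx"]*z,(v-s["cy"])/s["fy"]*z,z],-1)
    w=(c-s["t"])@np.asarray(s["R"]); w[z==0]=np.nan
    return w
def ray(s,p,h):
    R=np.asarray(s["R"]);o=-R.T@s["t"]
    d=R.T@np.array([(p[0]-s["cx"])/s["fx"],(p[1]-s["cy"])/s["fy"],1])
    return o+d*(h-o[2])/d[2]
def proj(s,X):
    c=np.asarray(s["R"])@X+s["t"]; return c[0]/c[2]*s["fx"]+s["cx"],c[1]/c[2]*s["fy"]+s["cy"]
E
python3 - <<'E'
from h import *
np.set_printoptions(precision=4,suppress=True)
for n in("top","side"):
    s=manip.snapshot(n); save(s,n+"0.png"); w=cloud(s)
    print(n,"cam",-np.asarray(s["R"]).T@s["t"])
    for q in("jig","fixed_grip","trigger_pad","pad","block_loose_centre","block_set_centre"):
        for r in manip.mark_of(s,q)[:3]: print(q,round(r["conf"],2),r["point"])
    for q in("jig","block_loose_centre","block_set_centre","glue_bottle","tape_dispenser","scanner"):
        for r in manip.cut_out(s,q)[:3]:
            m=r["pixels"];P=w[m];P=P[~np.isnan(P[:,0])]; print("cut",q,round(r["conf"],2),r["point"],m.sum(),np.percentile(P,3,0),np.percentile(P,97,0))
print(manip.observe())
E
```

```text
top cam [ 0.3417 -0.0013  0.9805]
jig 0.77 [354.2, 171.0]
fixed_grip 0.63 [360.9, 148.0]
trigger_pad 0.69 [346.6, 150.7]
trigger_pad 0.33 [465.4, 218.9]
pad 0.63 [313.1, 160.5]
block_loose_centre 0.66 [173.4, 223.9]
block_set_centre 0.82 [232.2, 172.5]
block_set_centre 0.71 [286.5, 163.9]
block_set_centre 0.27 [344.2, 146.6]
cut jig 0.6 [333.9, 168.1] 5375 [ 0.5772 -0.1804  0.0073] [0.6848 0.1166 0.1578]
cut block_loose_centre 0.92 [174.5, 226.1] 633 [0.4579 0.3018 0.0016] [0.5127 0.3452 0.0623]
cut block_set_centre 0.96 [235.1, 171.8] 561 [ 0.5878  0.1733 -0.0017] [0.6434 0.2336 0.0621]
cut block_set_centre 0.93 [283.7, 161.4] 532 [0.609  0.0612 0.0123] [0.6599 0.1007 0.0745]
cut glue_bottle 0.92 [473.7, 215.0] 708 [ 0.4717 -0.3735  0.0022] [ 0.5172 -0.3284  0.1254]
cut tape_dispenser 0.92 [385.1, 257.0] 1856 [ 0.3385 -0.1888  0.0013] [ 0.4677 -0.1053  0.097 ]
cut scanner 0.85 [266.9, 266.1] 1567 [0.3069 0.0637 0.0184] [0.4348 0.1528 0.0376]
side cam [0.3914 0.7521 0.6389]
jig 0.62 [286.8, 213.5]
fixed_grip 0.79 [286.1, 166.0]
trigger_pad 0.76 [282.1, 172.5]
pad 0.62 [271.1, 226.2]

[... 682 characters left out ...]
6.5, 201.9] 2097 [ 0.3411 -0.1647  0.0021] [ 0.465  -0.1044  0.0952]
cut scanner 0.82 [382.3, 287.4] 2190 [0.3101 0.0726 0.0031] [0.4377 0.1599 0.0365]
{'t': 1.3, 'joints': array([58.0625, 17.9466,  2.641 , 74.6908, -0.0012, 82.0028]), 'joint_velocities': array([ 0.006 ,  0.0049,  0.0593,  0.0121, -0.0063, -0.0006]), 'joint_efforts': array([  0.0012, -48.0467,  29.8811,   0.0006,  -0.0002,   0.    ]), 'position': array([0.2333, 0.5256, 0.2393]), 'tcp_rot': array([[-0.914 ,  0.4058,  0.0001],
       [ 0.4058,  0.914 ,  0.    ],
       [-0.    ,  0.0001, -1.    ]]), 'wrist_force': array([ 0.1693, -0.3405, -0.0713]), 'torque': array([ 0.0314, -0.0051,  0.039 ]), 'grip_width': 1.001251460879834}
```

View pictures.

View pics/top0.png

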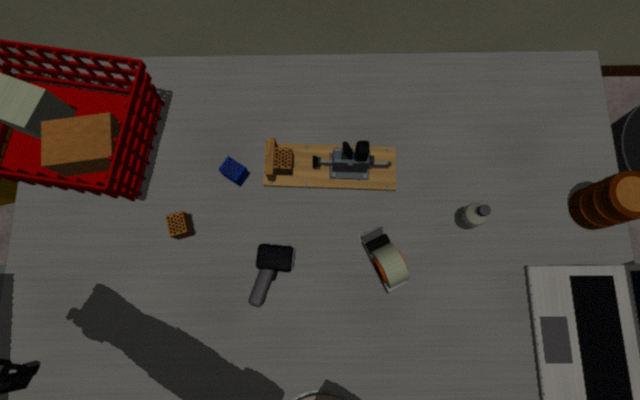

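View pics/side0.png

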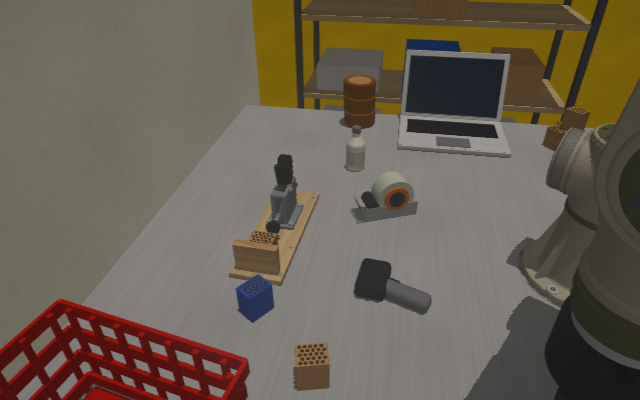

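```bash
cat >> h.py <<'E'
def crop(s,name,u0,v0,u1,v1,k):
    im=cv2.cvtColor(s["image"],cv2.COLOR_RGB2BGR)[v0:v1,u0:u1]
    im=cv2.convertScaleAbs(cv2.resize(im,None,fx=k,fy=k,interpolation=cv2.INTER_CUBIC),alpha=1.6)
    cv2.imwrite("pics/"+name,im)
def rect(P):
    r=cv2.minAreaRect((P[:,:2]*1000).astype(np.float32)); return np.round(np.array(r[0]),1),np.round(r[1],1),round(r[2],2)
def med(P):
    return np.nanmedian(P,0)
E
python3 - <<'E'
from h import *
import pickle
np.set_printoptions(precision=4,suppress=True)
S={n:manip.snapshot(n) for n in("top","side")}
pickle.dump(S,open("s0.pkl","wb"))
crop(S["top"],"topc.png",250,125,410,205,5); crop(S["side"],"sidec.png",220,140,340,290,4)
for n,s in S.items():
    w=cloud(s);
    print(n,s["fx"])
    # board
    m=(abs(w[...,2]-.012)<.004)&(w[...,0]>.55)&(w[...,0]<.72)&(w[...,1]>-.23)&(w[...,1]<.16)
    nn,l,st,c=cv2.connectedComponentsWithStats(m.astype(np.uint8))
    P=w[m]; print("board",m.sum(),rect(P),P[:,2].mean(),P[:,2].std())
    for nm,zl,zh,b in(("stop",.07,.083,(.57,.7,.09,.14)),("set",.066,.078,(.59,.68,.05,.108)),("grip",.155,.17,(.57,.7,-.15,.02)),("loose",.055,.066,(.44,.53,.29,.36)),("blue",.055,.066,(.57,.66,.15,.25))):
        m=(w[...,2]>zl)&(w[...,2]<zh)&(w[...,0]>b[0])&(w[...,0]<b[1])&(w[...,1]>b[2])&(w[...,1]<b[3])
        P=w[m]
        if len(P)>4: print(nm,m.sum(),rect(P),P.mean(0),P[:,:2].min(0),P[:,:2].max(0),P[:,2].std())
E
```

```text
top 407.8974593701261
board 3194 (array([632.5, -27.8]), array([324. , 111.5]), 87.23) 0.011531941485736287 0.0016432315350431012
stop 383 (array([638.8, 105.5]), array([30.1, 90.1]), 88.27) [0.6371 0.1079 0.076 ] [0.5942 0.0912] [0.6843 0.1214] 0.0027249696344142493
set 452 (array([636.9,  84.3]), array([84.6, 46.5]), 0.36) [0.6356 0.0856 0.0721] [0.5944 0.0612] [0.6791 0.1078] 0.0024529150426178506
grip 206 (array([629.2, -80.5]), array([55.5, 28.6]), 87.32) [ 0.6282 -0.0857  0.1598] [ 0.6138 -0.1084] [ 0.643  -0.0527] 0.0019834516684611443
loose 404 (array([485.4, 326.2]), array([51.8, 40.9]), 15.55) [0.4853 0.3256 0.0595] [0.4573 0.3006] [0.5146 0.3513] 0.0017145848736021725
blue 362 (array([615.3, 202.8]), array([51.4, 40.1]), 55.49) [0.6149 0.2023 0.0595] [0.5851 0.1707] [0.6439 0.234 ] 0.0016673803411950275
side 450.63989088697184
board 1848 (array([635.5, -30.4]), array([331.3, 111.4]), 87.13) 0.011521536087643388 0.0012944641979609256
stop 439 (array([642.2, 106.7]), array([33.3, 89.5]), 89.02) [0.6406 0.1111 0.0756] [0.5975 0.0901] [0.6871 0.1236] 0.0025824402429120742
set 340 (array([638.2,  83.7]), array([81.4, 48.2]), 0.14) [0.6368 0.0824 0.0721] [0.5975 0.0597] [0.6789 0.1079] 0.0022311287733813956
grip 133 (array([632.5, -78.8]), array([55.1, 27.7]), 85.04) [ 0.6311 -0.0822  0.1591] [ 0.6167 -0.1065] [ 0.6449 -0.0512] 0.0021304401215051843
loose 796 (array([488. , 325.4]), array([50.6, 43.3]), 15.6) [0.4878 0.3268 0.0592] [0.4596 0.2991] [0.5176 0.3518] 0.0011885266123642282
blue 523 (array([618.6, 201.7]), array([52. , 43.2]), 56.09) [0.6175 0.2037 0.0593] [0.5874 0.1703] [0.6479 0.2351] 0.0012840892515044112
```

View pics/topc.png

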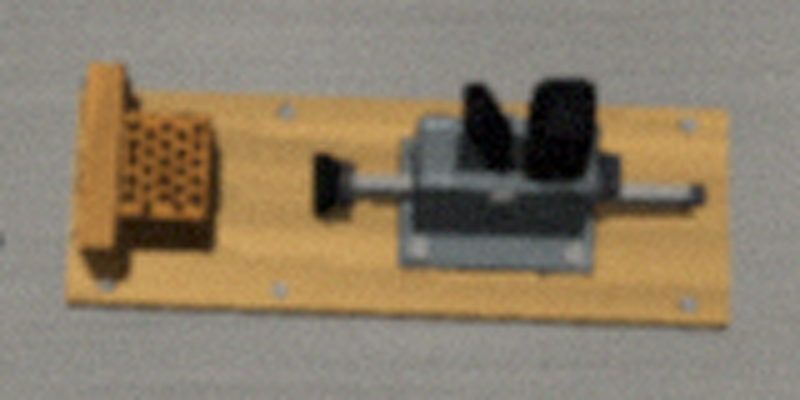

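View pics/sidec.png

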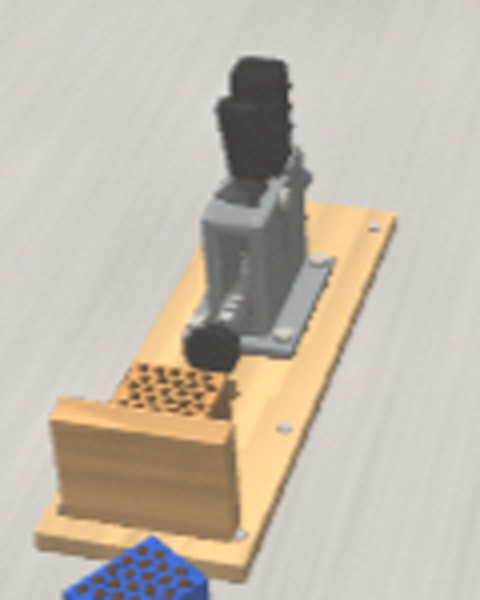

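The top view shows the jig with the stop on the left (world +y). The set block is at about (284,161), the loose block at (175,225) and the blue decoy at (234,170). I'll grasp the loose block by its 50 mm width, which lies about 15.6° from world x.

Call:
{"fn": "servo_tool", "kwargs": {"gripper": [0,0,0,0,0,0,0,0,0,0,0], "translation": [[42,-33,-20],[84,-66,-40],[126,-99,-60],[168,-132,-80],[210,-165,-95],[253.5,-199.5,-110],[253.5,-199.5,-110],[253.5,-199.5,-160],[253.5,-199.5,-214],[253.5,-199.5,-214],[253.5,-199.5,-214]], "dr": [[0,0,-8.5],[0,0,-17],[0,0,-25.5],[0,0,-34],[0,0,-42.5],[0,0,-50.5],[0,0,-50.5],[0,0,-50.5],[0,0,-50.5],[0,0,-50.5],[0,0,-50.5]]}}

```text
t: 2.78
position: [0.4873, 0.3271, 0.0271]
tcp_rot: [[-0.27, 0.963, 0.001], [0.963, 0.27, 0.001], [0.0, 0.002, -1.0]]
wrist_force: [-0.0, 0.5, 0.6]
grip_width: 1.005
```

```bash
python3 - <<'E'
from h import *
import pickle
np.set_printoptions(precision=4,suppress=True)
S=pickle.load(open("s0.pkl","rb"))
th=np.deg2rad(87.2); ex=np.array([np.cos(th),np.sin(th)]); ey=np.array([-np.sin(th),np.cos(th)])
for n,s in S.items():
    w=cloud(s); a=w[...,:2]@ex*1000; b=w[...,:2]@ey*1000; z=w[...,2]
    def ext(m,along,val,nm):
        # per bin of 'along' take min/max of val
        A=along[m];V=val[m]; k=np.round(A/3).astype(int); lo=[];hi=[]
        for q in np.unique(k):
            if (k==q).sum()>4: lo.append(V[k==q].min()); hi.append(V[k==q].max())
        print(n,nm,"lo %.1f hi %.1f mid %.1f n %d | along %.1f..%.1f"%(np.median(lo),np.median(hi),(np.median(lo)+np.median(hi))/2,len(lo),np.percentile(A,2),np.percentile(A,98)))
    reg=(w[...,0]>.55)&(w[...,0]<.72)
    A0=a[reg&(z>.07)&(w[...,1]>.05)&(w[...,1]<.15)]
    # stop top
    ext(reg&(z>.074)&(a>115)&(a<160),a,b,"stop_lat")
    ext(reg&(z>.066)&(z<.076)&(a>95)&(a<125),a,b,"set_lat")
    ext(reg&(z>.066)&(a>80)&(a<170),b,a,"set+stop_along")
    m=reg&(z>.006)&(z<.018)&(a>-150)&(a<155); ext(m,a,b,"board_lat"); ext(m&(b<-605),b,a,"board_along")
    ext(reg&(z>.148)&(a<20),a,b,"grip_lat"); ext(reg&(z>.148)&(a<20),b,a,"grip_along")
print(ex,ey)
E
```

```text
top stop_lat lo -676.6 hi -589.2 mid -632.9 n 6 | along 124.5..150.9
top set_lat lo -655.1 hi -604.9 mid -630.0 n 10 | along 95.6..124.3
top set+stop_along lo 94.9 hi 150.1 mid 122.5 n 31 | along -673.4..-589.9
top board_lat lo -686.6 hi -578.4 mid -632.5 n 102 | along -145.8..131.8
top board_along lo -148.4 hi 92.9 mid -27.7 n 28 | along -687.1..-606.3
top grip_lat lo -643.7 hi -619.2 mid -631.4 n 17 | along -638.4..-22.1
top grip_along lo -77.1 hi -24.2 mid -50.6 n 14 | along -645.9..-582.6
side stop_lat lo -679.1 hi -593.7 mid -636.4 n 8 | along 133.1..151.4
side set_lat lo -657.3 hi -608.0 mid -632.7 n 11 | along 95.5..124.0
side set+stop_along lo 95.2 hi 151.4 mid 123.3 n 31 | along -677.8..-592.2
side board_lat lo -633.9 hi -581.7 mid -607.8 n 102 | along -142.9..153.1
side board_along lo -71.6 hi 153.8 mid 41.1 n 30 | along -690.5..-605.7
side grip_lat lo -780.7 hi -639.2 mid -710.0 n 72 | along -1778.7..-23.9
side grip_along lo -1766.2 hi -1386.0 mid -1576.1 n 60 | along -791.5..-621.9
[0.0488 0.9988] [-0.9988  0.0488]
```

Call:
{"fn": "servo_tool", "kwargs": {"gripper": [1,1,1,1,1,1], "translation": [[0,0,0],[0,0,0],[0,0,0],[0,0,0],[0,0,0],[0,0,0]], "dr": [[0,0,0],[0,0,0],[0,0,0],[0,0,0],[0,0,0],[0,0,0]]}}

```text
t: 3.52
position: [0.4882, 0.3269, 0.0275]
tcp_rot: [[-0.268, 0.963, 0.003], [0.963, 0.268, 0.002], [0.001, 0.004, -1.0]]
wrist_force: [-0.8, -0.0, 5.4]
grip_width: 0.58
```

Call:
{"fn": "servo_tool", "kwargs": {"gripper": [1,1,1,1,1,1,1,1,1,1], "translation": [[0,0,50],[0,-10,90],[24,-60,95],[52,-110,95],[80,-160,95],[108,-210,95],[132,-255,95],[147,-289,90],[147,-289,90],[147,-289,90]], "dr": [[0,0,0],[0,0,0],[0,0,-3],[0,0,-6],[0,0,-9],[0,0,-12],[0,0,-15],[0,0,-18.4],[0,0,-18.4],[0,0,-18.4]]}}

```text
t: 4.78
position: [0.6335, 0.0373, 0.1156]
tcp_rot: [[0.049, 0.999, -0.0], [0.999, -0.049, 0.0], [0.0, -0.0, -1.0]]
wrist_force: [0.5, 0.3, -0.4]
grip_width: 0.577
```

```bash
python3 - <<'E'
from h import *
import pickle
np.set_printoptions(precision=4,suppress=True)
o=manip.observe(); print(o["position"],o["tcp_rot"],o["wrist_force"],o["grip_width"])
S={n:manip.snapshot(n) for n in("top","side")}
pickle.dump(S,open("s1.pkl","wb"))
crop(S["top"],"t1.png",230,110,390,210,5); crop(S["side"],"sd1.png",200,110,360,290,4)
E
```

```text
[0.6335 0.0373 0.1156] [[ 0.0494  0.9988 -0.0002]
 [ 0.9988 -0.0494  0.0004]
 [ 0.0004 -0.0002 -1.    ]] [ 0.4843  0.2833 -0.3631] 0.5774359768249255
```

View pics/t1.png

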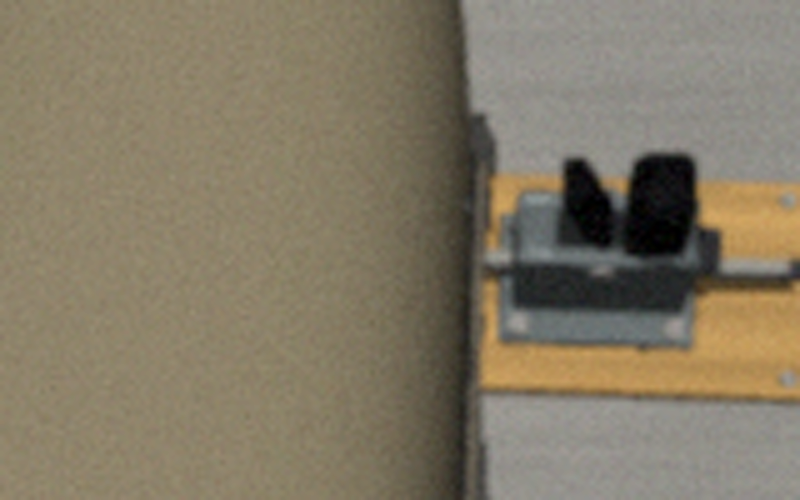

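View pics/sd1.png

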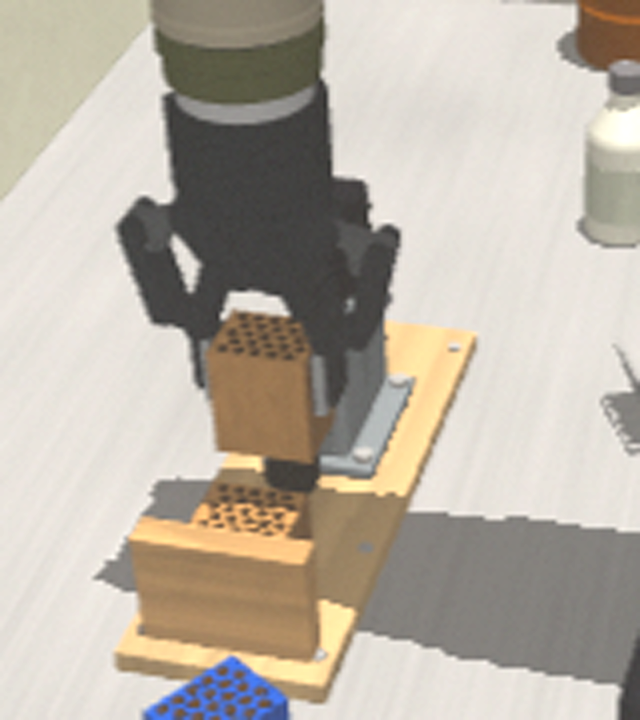

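```bash
python3 - <<'E'
from h import *
import pickle
np.set_printoptions(precision=4,suppress=True)
s=pickle.load(open("s1.pkl","rb"))["side"]
th=np.deg2rad(87.2); ex=np.array([np.cos(th),np.sin(th)]); ey=np.array([-np.sin(th),np.cos(th)])
w=cloud(s); a=w[...,:2]@ex*1000; b=w[...,:2]@ey*1000; z=w[...,2]*1000
im=s["image"].astype(int); brown=(im[...,0]-im[...,2]>25)
tcp=np.array([.6335,.0373]); print("tcp a,b",tcp@ex*1000,tcp@ey*1000)
reg=brown&(abs(b+632)<45)&(a>20)&(a<110)
f=reg&(z>92)&(z<140)&(a>78)
print("front",f.sum(),np.median(a[f]),a[f].std(),"lat",)
vv,uu=np.nonzero(f)
lo=[];hi=[]
for v in np.unique(vv):
    k=vv==v
    if k.sum()>10:
        r=b[v,uu[k]]; lo.append(r.min());hi.append(r.max())
print(np.median(lo),np.median(hi),(np.median(lo)+np.median(hi))/2,"fit slope",np.polyfit(b[f],a[f],1), np.polyfit(z[f],a[f],1),z[f].min(),z[f].max())
t=reg&(z>140)&(z<156)&(a<95); print("top",t.sum(),np.percentile(a[t],[2,50,98]),np.median(z[t]),rect(w[t]))
# set block top in same image
t=brown&(z>66)&(z<75)&(a>90)&(a<130)&(abs(b+632)<35); 
vv,uu=np.nonzero(t);lo=[];hi=[]
for v in np.unique(vv):
    k=vv==v
    if k.sum()>10:
        r=b[v,uu[k]]; lo.append(r.min());hi.append(r.max()); print(v,k.sum(),round(r.min(),1),round(r.max(),1),round(np.median(a[v,uu[k]]),1))
print(np.median(lo),np.median(hi),(np.median(lo)+np.median(hi))/2)
E
```

```text
tcp a,b 68.20179808835643 -630.9215915924221
front 478 87.11491324964065 1.5198368791367538 lat
-654.9455041245385 -606.861670313057 -630.9035872187977 fit slope [-0.0127 79.0152] [ 0.0044 86.4846] 92.15843630566984 139.88613478852807
top 249 [49.3249 79.6763 89.1577] 147.20461929621695 (array([634.6,  36.5]), array([44.2, 49.8]), 88.91)
232 11 -658.1 -626.1 95.2
233 18 -656.3 -611.4 98.9
234 17 -656.9 -608.3 100.1
235 21 -657.2 -608.6 103.0
236 23 -656.5 -607.4 107.1
237 27 -657.1 -608.4 110.1
238 28 -658.5 -608.3 112.8
239 27 -658.3 -608.5 116.5
240 27 -658.0 -608.4 119.9
241 23 -647.7 -607.5 122.0
242 15 -632.8 -607.7 123.6
-657.1442322777767 -608.4044959084774 -632.7743640931271
```

The side camera's lateral reading of the held block matches the TCP (b = -630.9). The set block is at -632.8, so I shift 1.9 mm sideways and go down just short of it.

Call:
{"fn": "servo_tool", "kwargs": {"gripper": [1,1,1,1,1,1,1], "translation": [[2.1,3.5,0],[2.1,3.5,-30],[2.1,3.5,-60],[2.1,3.5,-72],[2.1,3.5,-75],[2.1,3.5,-75],[2.1,3.5,-75]], "dr": [[0,0,0],[0,0,0],[0,0,0],[0,0,0],[0,0,0],[0,0,0],[0,0,0]]}}

```text
t: 5.75
position: [0.6369, 0.0406, 0.0416]
tcp_rot: [[0.049, 0.999, 0.002], [0.999, -0.049, -0.0], [-0.0, 0.002, -1.0]]
wrist_force: [-0.8, 0.1, -1.0]
grip_width: 0.58
```

```bash
python3 - <<'E'
from h import *
import pickle
np.set_printoptions(precision=4,suppress=True)
s=manip.snapshot("side")
for i in range(2):
    manip.snapshot("top"); o=manip.observe(); print(o["position"],o["wrist_force"])
th=np.deg2rad(87.2); ex=np.array([np.cos(th),np.sin(th)]); ey=np.array([-np.sin(th),np.cos(th)])
w=cloud(s); a=w[...,:2]@ex*1000; b=w[...,:2]@ey*1000; z=w[...,2]*1000
im=s["image"].astype(int); brown=(im[...,0]-im[...,2]>25)
t=brown&(z>65)&(z<79)&(a>40)&(a<130)&(abs(b+632)<35)
vv,uu=np.nonzero(t)
for v in np.unique(vv):
    k=vv==v
    if k.sum()>6:
        r=b[v,uu[k]]; print(v,k.sum(),round(r.min(),1),round(r.max(),1),round(np.median(a[v,uu[k]]),1),round(np.median(z[v,uu[k]]),1))
crop(s,"sd2.png",220,180,320,280,6)
E
```

```text
[0.6367 0.0405 0.0414] [-0.0111 -0.7993 -0.6739]
[0.6365 0.0405 0.0412] [ 0.8921  1.0674 -1.1224]
218 8 -658.9 -645.4 52.3 73.4
219 7 -657.2 -632.8 52.3 73.5
220 11 -658.3 -631.7 59.4 74.2
221 12 -659.3 -631.0 60.9 72.9
222 13 -661.5 -627.9 65.1 73.6
223 13 -659.2 -626.7 66.9 73.2
224 15 -660.0 -619.2 72.0 73.6
225 15 -658.8 -621.5 74.0 73.6
226 18 -659.1 -616.1 77.5 74.2
227 16 -658.8 -613.8 81.0 74.2
228 19 -659.5 -611.1 84.1 73.7
229 22 -658.1 -610.1 87.3 73.5
230 22 -659.0 -611.1 89.2 73.0
231 21 -655.5 -612.0 90.6 72.8
232 21 -658.1 -609.6 92.9 71.5
233 20 -656.3 -609.7 98.2 71.9
234 17 -656.8 -607.7 101.5 72.2
235 19 -655.4 -608.6 102.8 71.3
236 18 -657.5 -608.5 106.4 71.4
237 22 -657.0 -608.0 109.8 71.4
238 28 -658.4 -607.2 114.0 71.6
239 27 -657.3 -607.8 116.4 71.6
240 28 -657.7 -608.3 119.3 71.6
241 22 -647.6 -608.5 121.6 71.5
242 15 -634.1 -607.7 123.6 70.9
243 8 -620.6 -608.9 126.0 71.4
```

View pics/sd2.png

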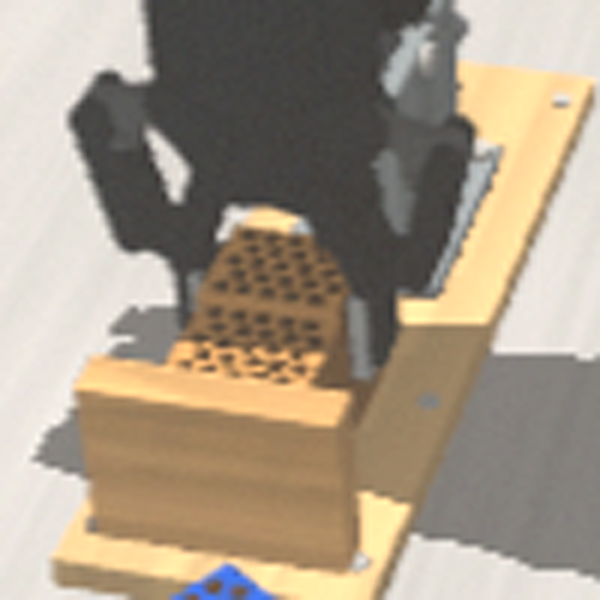

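Call:
{"fn": "servo_tool", "kwargs": {"gripper": [1,1,1,1,1], "translation": [[-1.5,0,0],[-1.4,2,0],[-1.4,2,-1],[-1.4,2,-1.5],[-1.4,2,-1.5]], "dr": [[0,0,0],[0,0,0],[0,0,0],[0,0,0],[0,0,0]]}}

```text
t: 6.52
position: [0.6346, 0.0427, 0.0395]
tcp_rot: [[0.049, 0.999, 0.001], [0.999, -0.049, 0.0], [0.0, 0.001, -1.0]]
wrist_force: [-2.4, 0.8, 6.1]
grip_width: 0.577
```

Call:
{"fn": "servo_tool", "kwargs": {"gripper": [1,1,1,1], "translation": [[0,0,0.6],[0,1,0.6],[0,1,0.6],[0,1,0.6]], "dr": [[0,0,0],[0,0,0],[0,0,0],[0,0,0]]}}

```text
t: 7.02
position: [0.6346, 0.0428, 0.0395]
tcp_rot: [[0.05, 0.999, 0.0], [0.999, -0.05, -0.001], [-0.001, 0.0, -1.0]]
wrist_force: [-1.5, -5.2, 3.1]
grip_width: 0.577
```

```bash
cat > lat.py <<'E'
from h import *
th=np.deg2rad(87.2); ex=np.array([np.cos(th),np.sin(th)]); ey=np.array([-np.sin(th),np.cos(th)])
def run(name=None,cam="side"):
    s=manip.snapshot(cam); o=manip.observe(); p=o["position"][:2]
    print("tcp a,b",p@ex*1000,p@ey*1000,o["position"][2],o["wrist_force"])
    w=cloud(s); a=w[...,:2]@ex*1000; b=w[...,:2]@ey*1000; z=w[...,2]*1000
    im=s["image"].astype(int); brown=(im[...,0]-im[...,2]>25)
    t=brown&(z>65)&(z<79)&(a>40)&(a<130)&(abs(b+632)<35)
    vv,uu=np.nonzero(t)
    for v in np.unique(vv):
        k=vv==v
        if k.sum()>6:
            r=b[v,uu[k]]; print(v,k.sum(),round(r.min(),1),round(r.max(),1),round(np.median(a[v,uu[k]]),1),round(np.median(z[v,uu[k]]),1))
    if name: crop(s,name,220,180,320,280,6)
    return s
E
python3 -c "
from lat import *
np.set_printoptions(precision=2,suppress=True)
run('sd3.png')"
```

```text
tcp a,b 73.77334476871485 -631.7616669265606 0.03955653578681098 [-1.74 -4.34  3.29]
220 8 -655.3 -635.0 53.8 71.3
221 10 -656.3 -629.7 58.4 71.2
222 11 -657.2 -628.1 62.9 71.5
223 11 -654.8 -625.8 64.0 71.0
224 14 -657.2 -624.1 68.9 71.8
225 15 -657.8 -619.3 69.9 71.4
226 15 -656.7 -620.8 75.4 71.6
227 16 -657.0 -618.6 77.8 71.8
228 16 -656.1 -612.0 81.0 71.7
229 16 -656.4 -617.3 84.2 71.9
230 20 -655.4 -608.1 85.7 71.2
231 21 -657.8 -608.1 90.6 71.5
232 22 -658.1 -607.5 93.1 71.7
233 19 -656.1 -607.8 95.7 71.0
234 19 -657.0 -608.2 100.1 71.7
235 22 -657.9 -607.6 102.8 71.6
236 18 -656.8 -608.1 106.6 71.4
237 19 -656.9 -608.0 110.0 71.8
238 22 -657.9 -607.9 114.6 71.7
239 26 -657.5 -608.1 116.4 71.6
240 28 -658.2 -608.3 120.7 71.4
241 22 -647.8 -608.6 122.0 71.4
242 15 -633.3 -607.7 123.5 70.9
243 8 -620.2 -608.2 125.2 71.7
```

View pics/sd3.png

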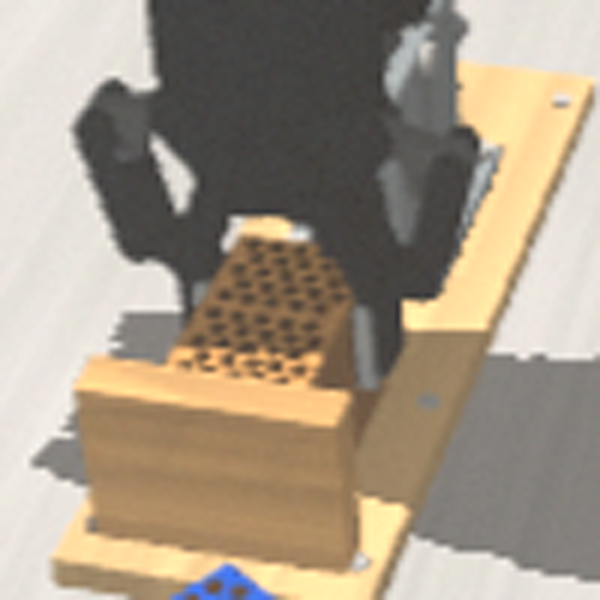

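Call:
{"fn": "servo_tool", "kwargs": {"gripper": [1,1,1,0,0,0,0,0,0,0], "translation": [[0.4,-0.6,0],[0.4,-0.6,0],[0.4,-0.6,0],[0.4,-0.6,0],[0.4,-0.6,0],[0.4,-0.6,0],[0.4,-0.6,20],[0.4,-0.6,60],[0.4,-50,120],[0.4,-100,150]], "dr": [[0,0,0],[0,0,0],[0,0,0],[0,0,0],[0,0,0],[0,0,0],[0,0,0],[0,0,0],[0,0,0],[0,0,0]]}}

```text
t: 8.32
position: [0.6356, -0.0476, 0.1857]
tcp_rot: [[0.046, 0.999, 0.002], [0.999, -0.046, 0.0], [0.0, 0.002, -1.0]]
wrist_force: [0.8, 0.5, -1.1]
grip_width: 0.998
```

```bash
python3 -c "
from lat import *
np.set_printoptions(precision=2,suppress=True)
run('sd4.png')
s=manip.snapshot('top'); crop(s,'t4.png',230,110,390,210,5)"
```

```text
tcp a,b -23.909391494954168 -639.7191773918157 0.19078620729920995 [ 2.37 -2.35  3.09]
220 12 -657.9 -635.1 55.9 72.1
221 20 -657.5 -619.6 57.3 71.6
222 25 -656.8 -608.0 59.7 72.1
223 25 -656.3 -607.6 62.9 71.4
224 26 -656.2 -607.5 65.6 71.5
225 26 -658.3 -607.4 69.8 71.2
226 27 -658.5 -607.6 73.6 72.1
227 25 -656.8 -608.3 76.8 71.4
228 27 -658.3 -607.3 80.3 71.4
229 26 -656.7 -608.3 84.1 72.1
230 27 -657.8 -607.9 87.5 71.3
231 28 -657.5 -607.5 90.8 71.9
232 27 -657.2 -607.8 93.7 71.2
233 26 -655.4 -607.3 97.2 71.4
234 27 -657.8 -607.3 100.4 71.6
235 27 -657.2 -608.5 102.8 70.9
236 28 -659.2 -608.7 106.4 70.9
237 28 -657.6 -607.5 109.4 71.4
238 28 -658.4 -608.2 113.7 71.8
239 27 -658.1 -607.3 116.3 71.5
240 28 -657.2 -607.3 119.5 71.5
241 22 -647.0 -608.3 121.6 71.4
242 15 -632.9 -608.0 123.4 71.2
243 8 -620.0 -608.4 125.5 71.6
```

View pics/sd4.png

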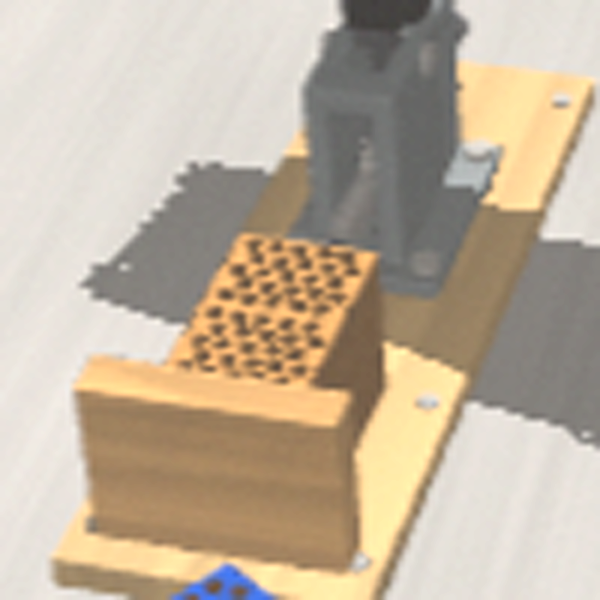

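View pics/t4.png

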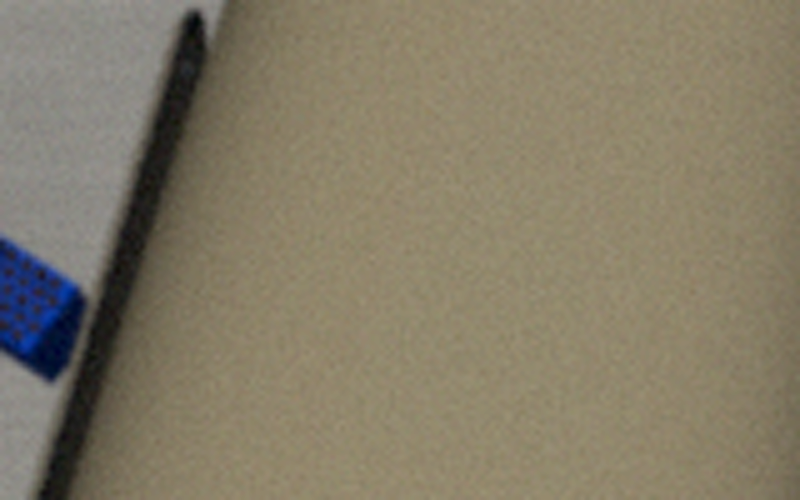

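The placed block is flush with the set block (edges -657.2/-607.7 on both) and touching it. Next I go above the clamp and turn the jaws along the jig.

Call:
{"fn": "servo_tool", "kwargs": {"gripper": [0,0,0,0,0,0,0,0,0,0,0,0], "translation": [[0,-10,10],[-1,-20,10],[-3,-32,10],[-3,-32,10],[-3,-32,10],[-3,-32,10],[-3,-32,10],[-3,-32,10],[-3,-32,10],[-3,-32,10],[-3,-32,10],[-3,-32,0]], "dr": [[0,0,10],[0,0,20],[0,0,30],[0,0,40],[0,0,50],[0,0,60],[0,0,70],[0,0,80],[0,0,90],[0,0,90],[0,0,90],[0,0,90]]}}

```text
t: 9.93
position: [0.6325, -0.0799, 0.1838]
tcp_rot: [[-0.999, 0.051, 0.002], [0.051, 0.999, -0.0], [-0.002, -0.0, -1.0]]
wrist_force: [0.4, -0.5, -0.4]
grip_width: 0.998
```

```bash
python3 -c "
from lat import *
np.set_printoptions(precision=4,suppress=True)
s=manip.snapshot('side'); crop(s,'sd5.png',210,80,360,280,4)
o=manip.observe();p=o['position'];print(p,p[:2]@ex*1000,p[:2]@ey*1000,o['tcp_rot'][:,1],o['wrist_force'],o['joints'])
"
```

```text
[ 0.6315 -0.0797  0.1816] -48.74659953926664 -634.6357807192442 [0.0506 0.9987 0.0005] [-0.1247  0.6093 -1.929 ] [-14.418   26.0427   6.4777  70.5235   0.0115 -11.5177]
```

View pics/sd5.png

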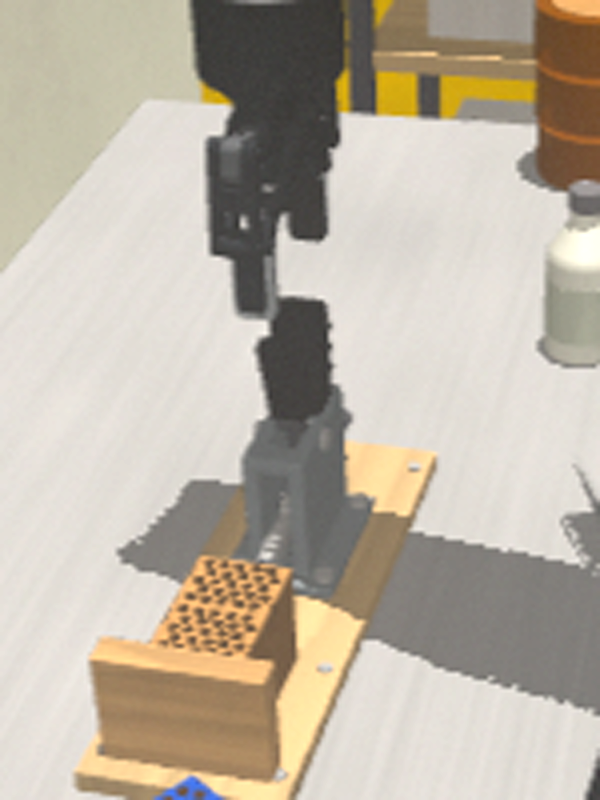

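Call:
{"fn": "servo_tool", "kwargs": {"gripper": [0,0,0,0,0,0,0], "translation": [[0.2,-9.3,0],[0.2,-9.3,0],[0.2,-9.3,-20],[0.2,-9.3,-40],[0.2,-9.3,-52],[0.2,-9.3,-52],[0.2,-9.3,-52]], "dr": [[0,0,0],[0,0,0],[0,0,0],[0,0,0],[0,0,0],[0,0,0],[0,0,0]]}}

```text
t: 10.85
position: [0.6326, -0.0894, 0.1323]
tcp_rot: [[-0.999, 0.05, 0.001], [0.05, 0.999, -0.0], [-0.001, -0.0, -1.0]]
wrist_force: [0.1, -0.4, 0.2]
grip_width: 1.002
```

```bash
python3 -c "
from lat import *
np.set_printoptions(precision=4,suppress=True)
s=manip.snapshot('side'); crop(s,'sd6.png',210,80,360,280,4)
s=manip.snapshot('top'); crop(s,'t6.png',230,110,390,210,5)
o=manip.observe();p=o['position'];print(p,p[:2]@ex*1000,p[:2]@ey*1000,o['tcp_rot'][:,1],o['wrist_force'])
"
```

```text
[ 0.6328 -0.0894  0.1326] -58.39288026269289 -636.4204634927552 [ 0.0495  0.9988 -0.0002] [ 0.1413  0.6951 -0.5774]
```

View pics/sd6.png

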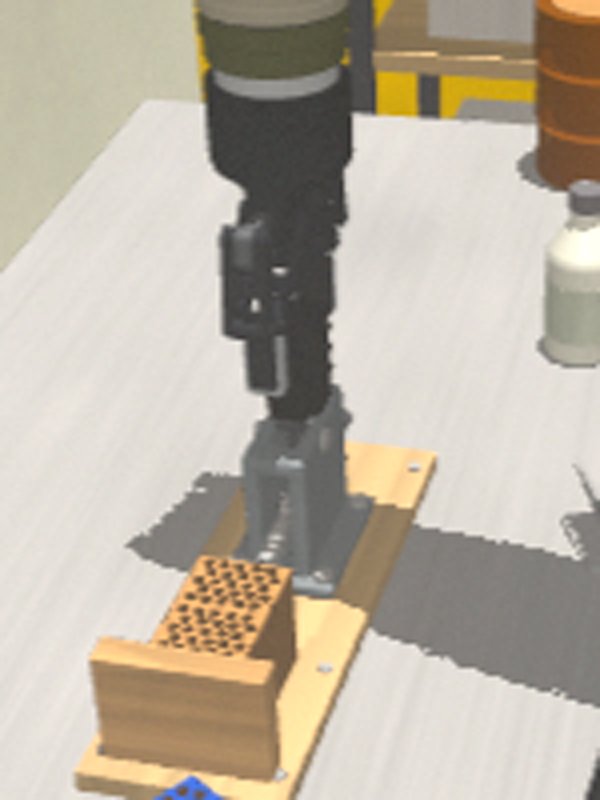

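View pics/t6.png

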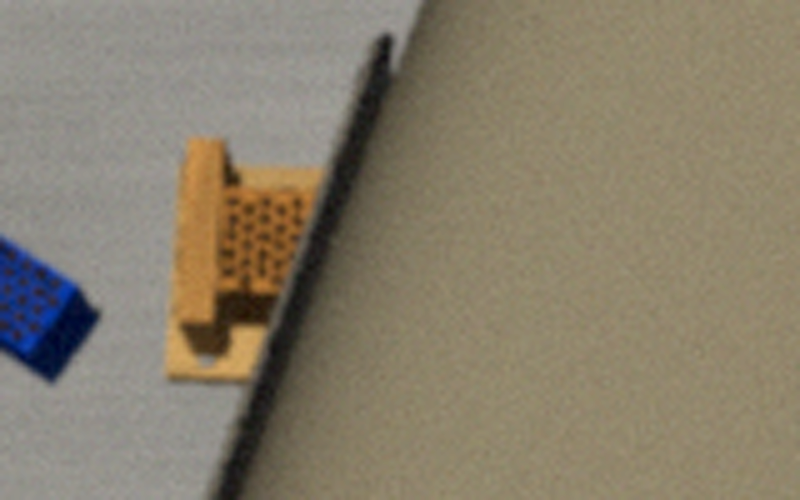

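```bash
python3 -c "
from lat import *
import pickle
S=pickle.load(open('s0.pkl','rb'))
for n,s in S.items():
    w=cloud(s); a=w[...,:2]@ex*1000; b=w[...,:2]@ey*1000; z=w[...,2]*1000
    for nm,lo,hi in(('blade',-48,-15),('grip',-85,-50)):
        m=(z>125)&(z<170)&(a>lo)&(a<hi)&(b<-580)&(b>-690)
        for v in range(400):
            k=m[v]
            if k.sum()>3 and n=='side': print(nm,v,k.sum(),round(b[v][k].min(),1),round(b[v][k].max(),1),round(np.median(a[v][k]),1),round(np.median(z[v][k]),1))
        print(n,nm,np.percentile(b[m],[2,50,98]),np.percentile(a[m],[2,50,98]))
"
```

```text
top blade [-642.86478249 -629.3228034  -621.00805951] [-41.29202425 -30.43110106 -21.95348681]
top grip [-646.11077941 -626.55526902 -617.71431385] [-77.77306975 -64.07351956 -52.08005558]
blade 165 10 -645.9 -627.2 -28.1 159.2
blade 166 10 -645.4 -626.2 -25.2 158.4
blade 167 11 -645.5 -624.1 -24.8 157.0
blade 168 11 -645.1 -623.8 -23.2 154.9
blade 169 11 -646.3 -623.4 -24.6 152.2
blade 170 11 -646.5 -624.7 -25.3 149.0
blade 171 11 -647.2 -624.9 -25.1 146.3
blade 172 10 -645.3 -624.1 -27.3 143.6
blade 173 11 -645.8 -624.6 -27.4 140.7
blade 174 11 -646.8 -624.1 -28.9 137.3
blade 175 11 -648.3 -624.4 -28.9 134.2
blade 176 10 -644.7 -625.1 -30.3 130.8
blade 177 10 -645.7 -624.9 -32.0 127.9
blade 178 4 -635.4 -627.3 -31.6 125.4
side blade [-646.50942231 -634.42057447 -624.08726538] [-33.87578032 -26.86234203 -20.96977479]
grip 154 5 -647.5 -637.9 -73.8 161.6
grip 155 12 -648.6 -624.3 -70.6 161.2
grip 156 13 -648.8 -623.0 -66.4 161.0
grip 157 14 -647.4 -621.9 -61.0 161.3
grip 158 15 -648.0 -620.9 -58.2 160.5
grip 159 15 -648.1 -622.0 -55.8 158.8
grip 160 15 -648.9 -620.9 -55.7 156.6
grip 161 16 -649.2 -620.6 -54.8 154.7
grip 162 15 -649.0 -620.4 -54.3 152.6
grip 163 15 -649.1 -620.8 -54.5 149.5
grip 164 15 -650.0 -621.7 -54.4 147.1
grip 165 8 -633.1 -620.2 -56.3 144.6
grip 166 9 -632.1 -620.6 -53.0 144.1
grip 167 8 -631.2 -620.9 -57.8 139.3
grip 168 7 -629.8 -621.7 -54.6 138.8
grip 169 7 -630.8 -621.0 -56.3 135.3
grip 170 7 -631.7 -621.1 -56.2 132.3
grip 171 6 -630.3 -621.0 -52.8 131.9
grip 172 5 -628.2 -621.5 -54.5 128.1
grip 173 4 -628.4 -622.3 -53.8 126.2
side grip [-648.91304915 -628.89750163 -620.82995761] [-74.63774108 -56.407914   -51.45057336]
```

Call:
{"fn": "servo_tool", "kwargs": {"gripper": [0,0.2,0.3,0.38,0.42,0.42,0.42], "translation": [[-1.2,-2,-4],[-1.2,-2,-4],[-1.2,-2,-4],[-1.2,-2,-4],[-1.2,-2,-4],[-1.2,-2,-4],[-1.2,-2,-4]], "dr": [[0,0,0],[0,0,0],[0,0,0],[0,0,0],[0,0,0],[0,0,0],[0,0,0]]}}

```text
t: 11.82
position: [0.6315, -0.0895, 0.1284]
tcp_rot: [[-0.999, 0.048, 0.002], [0.048, 0.999, 0.003], [-0.002, 0.003, -1.0]]
wrist_force: [0.3, 6.6, 4.1]
grip_width: 0.578
```

Call:
{"fn": "servo_tool", "kwargs": {"gripper": [0.46,0.48,0.48,0.48], "translation": [[0,0,0],[0,0,0],[0,0,0],[0,0,0]], "dr": [[0,0,0],[0,0,0],[0,0,0],[0,0,0]]}}

```text
t: 12.32
position: [0.6315, -0.0894, 0.1285]
tcp_rot: [[-0.999, 0.048, 0.002], [0.048, 0.999, 0.003], [-0.002, 0.003, -1.0]]
wrist_force: [-0.1, 5.9, 4.1]
grip_width: 0.522
```

Call:
{"fn": "servo_tool", "kwargs": {"gripper": [0.5,0.5,0.51,0.52,0.52,0.52], "translation": [[0,0,0],[0,0,0],[0,0,0],[0,0,0],[0,0,0],[0,0,0]], "dr": [[0,0,0],[0,0,0],[0,0,0],[0,0,0],[0,0,0],[0,0,0]]}}

```text
t: 13.08
position: [0.6315, -0.09, 0.1287]
tcp_rot: [[-0.999, 0.048, 0.002], [0.048, 0.999, 0.002], [-0.002, 0.002, -1.0]]
wrist_force: [0.2, 5.6, 4.8]
grip_width: 0.481
```

```bash
python3 -c "
from lat import *
np.set_printoptions(precision=4,suppress=True)
s=manip.snapshot('side'); crop(s,'sd7.png',230,120,330,270,5)
o=manip.observe();p=o['position'];print(p,p[:2]@ex*1000,p[:2]@ey*1000,o['wrist_force'],o['grip_width'])
"
```

```text
[ 0.6315 -0.09    0.1287] -58.999724766578865 -635.1570127652165 [-0.2385  4.8977  5.6346] 0.4835476166363922
```

View pics/sd7.png

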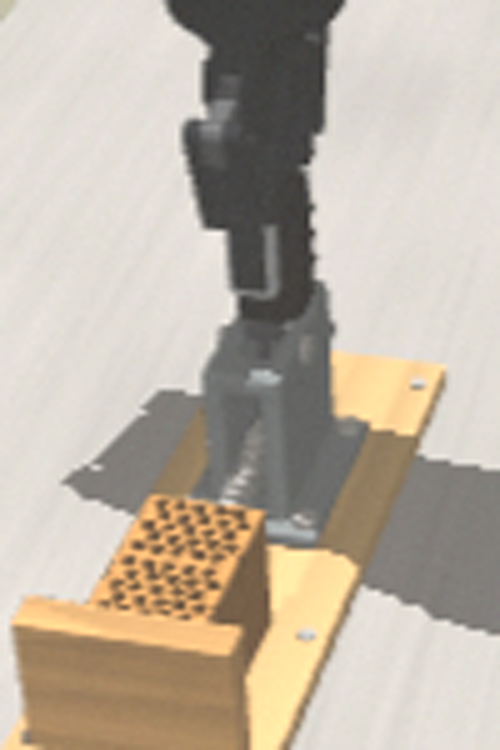

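Call:
{"fn": "servo_tool", "kwargs": {"gripper": [0.54,0.56,0.56], "translation": [[0,0,0],[0,0,0],[0,0,0]], "dr": [[0,0,0],[0,0,0],[0,0,0]]}}

```text
t: 13.5
position: [0.6315, -0.0902, 0.1289]
tcp_rot: [[-0.999, 0.049, 0.002], [0.049, 0.999, 0.001], [-0.002, 0.002, -1.0]]
wrist_force: [-1.1, 4.5, 5.9]
grip_width: 0.464
```

Call:
{"fn": "servo_tool", "kwargs": {"gripper": [0.6,0.6,0.6], "translation": [[0,0,0],[0,0,0],[0,0,0]], "dr": [[0,0,0],[0,0,0],[0,0,0]]}}

```text
t: 13.88
position: [0.6315, -0.0902, 0.1289]
tcp_rot: [[-0.999, 0.049, 0.002], [0.049, 0.999, 0.002], [-0.002, 0.002, -1.0]]
wrist_force: [-0.8, 4.6, 6.4]
grip_width: 0.47
```

Stroke 1 is home: the width stalls at 0.467. I'll let the trigger right out, shift 3 mm back so only the front finger touches and the wrist reads the blade force, then do stroke 2.

Call:
{"fn": "servo_tool", "kwargs": {"gripper": [0.3,0.1,0.05,0.05,0.05,0.2,0.3,0.36,0.38,0.38,0.38], "translation": [[0,0,0],[0,0,0],[-0.1,-3,0],[-0.1,-3,0],[-0.1,-3,0],[-0.1,-3,0],[-0.1,-3,0],[-0.1,-3,0],[-0.1,-3,0],[-0.1,-3,0],[-0.1,-3,0]], "dr": [[0,0,0],[0,0,0],[0,0,0],[0,0,0],[0,0,0],[0,0,0],[0,0,0],[0,0,0],[0,0,0],[0,0,0],[0,0,0]]}}

```text
t: 15.25
position: [0.6319, -0.0897, 0.1296]
tcp_rot: [[-0.999, 0.046, 0.004], [0.046, 0.999, 0.007], [-0.003, 0.008, -1.0]]
wrist_force: [-0.0, 15.1, 10.0]
grip_width: 0.627
```

```bash
python3 -c "
from lat import *
np.set_printoptions(precision=4,suppress=True)
s=manip.snapshot('side'); crop(s,'sd8.png',230,120,330,270,5)
o=manip.observe();p=o['position'];print(p,p[:2]@ex*1000,p[:2]@ey*1000,o['wrist_force'],o['torque'],o['grip_width'],o['t'])
w=cloud(s); a=w[...,:2]@ex*1000; b=w[...,:2]@ey*1000; z=w[...,2]*1000
m=(z>35)&(z<62)&(a>20)&(a<60)&(abs(b+636)<25); print(m.sum(),np.percentile(a[m],[5,50,95]))
run()
"
```

```text
[ 0.632  -0.0896  0.1296] -58.64020471185142 -635.5886687226619 [ 0.7516 16.0875  9.9516] [3.0489 0.0802 0.0463] 0.6179102400556827 15.3
1 [21.8708 21.8708 21.8708]
tcp a,b -58.65099310761705 -635.5819928203371 0.12956176412190673 [-0.342  15.6021 10.4879]
220 12 -658.3 -635.5 55.9 71.4
221 20 -657.7 -619.0 57.2 71.9
222 24 -656.0 -607.9 59.4 71.5
223 26 -658.8 -607.1 62.0 71.7
224 26 -656.1 -607.2 66.8 71.6
225 27 -656.4 -607.8 69.1 71.3
226 27 -659.6 -607.8 73.6 71.6
227 26 -656.6 -607.8 76.5 71.2
228 27 -658.8 -607.9 80.5 71.4
229 26 -656.9 -607.5 83.4 71.4
230 27 -657.5 -608.3 87.3 71.6
231 27 -658.3 -608.2 90.9 71.8
232 27 -656.8 -607.4 92.8 71.5
233 26 -657.4 -608.0 97.0 71.7
234 27 -657.7 -607.2 99.7 71.6
235 28 -657.7 -607.8 103.3 71.5
236 28 -658.6 -607.7 107.8 71.3
237 27 -657.4 -607.3 109.2 71.2
238 28 -658.9 -607.7 113.8 71.2
239 26 -657.3 -608.5 117.5 72.1
240 28 -657.7 -607.4 119.0 71.3
241 22 -647.7 -608.2 122.2 71.5
242 15 -632.8 -607.4 123.4 71.5
243 8 -620.6 -607.9 126.4 71.9
```

View pics/sd8.png

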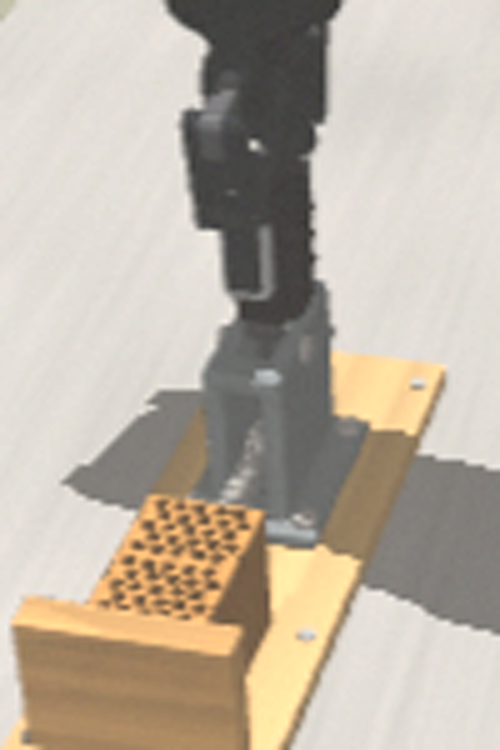

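```bash
python3 -c "
from lat import *
import pickle
S=pickle.load(open('s0.pkl','rb'))
s=S['top']
w=cloud(s); a=w[...,:2]@ex*1000; b=w[...,:2]@ey*1000; z=w[...,2]*1000
m=(z>36)&(z<64)&(a>5)&(a<85)&(abs(b+634)<25)
for v in range(400):
    k=m[v]
    if k.sum()>2: print(v,k.sum(),round(a[v][k].min(),1),round(a[v][k].max(),1),round(np.median(b[v][k]),1),round(np.median(z[v][k]),1))
s=S['side']
w=cloud(s); a=w[...,:2]@ex*1000; b=w[...,:2]@ey*1000; z=w[...,2]*1000
im=s['image'].sum(2)
m=(im<150)&(z>25)&(z<64)&(a>5)&(a<85)&(abs(b+634)<25)
print(m.sum(),np.percentile(a[m],[10,50,90]),np.percentile(z[m],[5,50,95]))
"
```

```text
156 4 37.0 44.0 -644.9 50.4
157 6 32.1 43.8 -641.3 54.0
158 8 27.2 43.7 -639.0 53.9
159 8 27.1 43.6 -636.8 53.1
160 15 8.0 43.5 -635.0 51.7
161 17 5.5 43.4 -632.9 52.2
162 17 5.4 43.3 -631.2 48.5
163 17 5.4 43.3 -628.3 49.0
164 14 5.2 43.2 -625.7 48.9
165 8 26.6 43.2 -622.9 49.5
166 8 26.6 43.1 -621.4 46.4
167 3 38.4 43.3 -619.8 43.2
123 [37.03452926 42.37213283 44.42832074] [33.06092668 45.77597226 56.18125195]
```

The first pictures put the pad face at about jig x = 109 mm, so the bar began one notch in. That puts it at 16 mm after stroke 1, and contact is due 3.5 mm into this stroke, which fits the 16 N now on the blade. I'll press slightly more, in a small step.

Call:
{"fn": "servo_tool", "kwargs": {"gripper": [0.38,0.38,0.38,0.38], "translation": [[0,-0.5,0],[0,-1,0],[0,-1,0],[0,-1,0]], "dr": [[0,0,0],[0,0,0],[0,0,0],[0,0,0]]}}

```text
t: 15.85
position: [0.632, -0.0899, 0.1296]
tcp_rot: [[-0.999, 0.045, 0.004], [0.045, 0.999, 0.009], [-0.004, 0.009, -1.0]]
wrist_force: [-0.5, 18.9, 11.3]
grip_width: 0.623
```

Call:
{"fn": "servo_tool", "kwargs": {"gripper": [0.38,0.38,0.38,0.38,0.38,0.38,0.38,0.38], "translation": [[0,0,0],[0,0,0],[0,0,0],[0,0,0],[0,0,0],[0,0,0],[0,0,0],[0,0,0]], "dr": [[0,0,0],[0,0,0],[0,0,0],[0,0,0],[0,0,0],[0,0,0],[0,0,0],[0,0,0]]}}

```text
t: 16.85
position: [0.6319, -0.0899, 0.1296]
tcp_rot: [[-0.999, 0.045, 0.004], [0.045, 0.999, 0.009], [-0.003, 0.009, -1.0]]
wrist_force: [0.5, 17.4, 11.5]
grip_width: 0.622
```

```bash
python3 -c "
from lat import *
np.set_printoptions(precision=4,suppress=True)
s=run('sd9.png'); save(s,'full9.png')
o=manip.observe(); print(o['grip_width'],o['joint_velocities'])
"
```

```text
tcp a,b -58.931496301602344 -635.5821223573853 0.12956729631243677 [-0.1502 18.6042 10.7373]
220 12 -657.5 -635.2 55.0 71.3
221 20 -658.2 -619.3 57.6 71.9
222 25 -656.9 -607.9 59.3 71.7
223 26 -659.0 -608.1 62.9 71.5
224 26 -657.6 -607.8 67.2 72.1
225 27 -658.5 -607.6 69.1 71.5
226 27 -658.3 -608.5 72.8 71.1
227 26 -657.8 -608.1 76.9 71.4
228 27 -659.3 -608.1 80.4 71.8
229 27 -656.3 -607.3 83.3 71.5
230 26 -655.2 -607.4 86.8 71.4
231 28 -658.7 -607.8 90.4 71.6
232 27 -657.6 -607.5 93.1 71.5
233 26 -656.7 -607.9 97.3 71.4
234 26 -656.5 -608.2 100.3 71.5
235 28 -657.9 -607.8 102.9 71.6
236 28 -658.8 -608.2 106.3 71.4
237 27 -657.9 -608.4 110.0 71.8
238 28 -658.0 -608.1 113.3 71.1
239 28 -657.6 -607.6 116.5 71.3
240 28 -658.4 -607.6 120.6 71.6
241 23 -648.2 -607.5 122.6 71.5
242 15 -632.6 -607.8 122.7 71.3
243 8 -620.1 -608.1 126.3 71.9
0.6164575039261619 [ 0.0869  0.0663  0.0501 -0.0094 -0.0479 -0.0281]
```

View pics/full9.png

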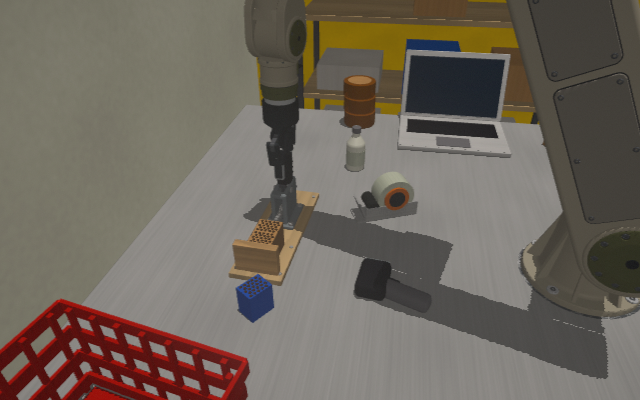

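Call:
{"fn": "servo_tool", "kwargs": {"gripper": [0.38,0.38,0.38,0.38,0.38,0.38], "translation": [[0,-0.5,0],[0,-0.8,0],[0,-0.8,0],[0,-0.8,0],[0,-0.8,0],[0,-0.8,0]], "dr": [[0,0,0],[0,0,0],[0,0,0],[0,0,0],[0,0,0],[0,0,0]]}}

```text
t: 17.65
position: [0.632, -0.0902, 0.1296]
tcp_rot: [[-0.999, 0.045, 0.004], [0.045, 0.999, 0.009], [-0.004, 0.01, -1.0]]
wrist_force: [-0.3, 20.0, 11.7]
grip_width: 0.624
```

```bash
python3 -c "
from lat import *
np.set_printoptions(precision=4,suppress=True)
o=manip.observe(); print(o['t'],o['position'],o['wrist_force'],o['grip_width'])
print(manip.job_done())
"
```

```text
17.65 [ 0.632  -0.0902  0.1296] [-0.3238 19.9886 11.7007] 0.6236913033806473
the job is handed in; nothing more can be done
None
```

I stood the loose block in the jig touching the set block and let go of it. I then pumped the trigger one full stroke and handed the job in at 17.65 s, part-way through a second squeeze with the pad pressing.

**Blocks:** In the last side picture, the sides of the two blocks lined up within about 1 mm, and both tops were at the same height. That picture was taken before the final 0.8 mm press. The blue block and the other things on the bench looked unmoved.

**Clamping force:** The wrist read a steady 20 N on the blade, which should mean roughly 18 to 25 N at the pad. There was also about 12 N upwards on the tool, which I put down to friction on the blade, and that makes the pad force less certain.

**Not confirmed:**
- **Pad contact:** The arm and block hid the pad from both cameras, so I inferred contact from the trigger stiffening.
- **Number of strokes:** The trigger stiffened one stroke earlier than the task text suggests. The first pictures put the pad about 9 mm forward already, so the bar seems to have begun one notch in, which fits.
- **Camera offset:** The two cameras disagreed by about 2.7 mm sideways. I used the side camera because it matched the gripper's own position.

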